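Put the red scraper home in the slotted block

ROBOT

A 6-joint arm with a two-finger parallel gripper is mounted at the origin on the work surface. World frame = base frame: x ahead of the robot, y to its left, z up, the work surface at z = 0. Lengths are in m, angles in rad, forces in N, time in s.
With the tool pointing down it reaches from about 0.225 to 0.875 m from the base axis. Payload 3.4 kg.
Tool frame: the origin (TCP) lies between the finger pads; the fingertips stand 19 mm ahead of it and the grasp point (between the pads) is the TCP (manip.tip_reach is the distance from the TCP to the fingertips, in m); z points along the fingers, x is the direction in which the jaws open and shut, and the axes are right-handed (so a half turn about z gives the same grasp; the last joint's range is limited). The gripper opens to 85 mm and grips with 20 to 120 N. Pads are 22 mm wide; open, the fingers measure 114 mm over their backs; the gripper's body (76 mm by 85 mm) begins 54 mm behind the grasp point. The pads swing forward as they close: fully open they stand 13 mm farther back than shut.
Start: joints at [1.111, 0.276, 1.505, -0, 1.361, -0.121], TCP at [0.191, 0.542, 0.25] pointing down, gripper open.
Joint ranges: [-2.89, 2.89], [-0.75, 2.08], [0.22, 2.7], [-1.18, 4.32], [0.11, 2.71], [-2.7, 2.7]. Speed limits (rad/s): [2.57, 2.57, 3.14, 3.14, 3.14, 3.14].

INTERFACE

Orientations are given as a unit quaternion [w, x, y, z].
In Python, from rig import manip gives the robot as it stands.
- The arm moves only by the tool send_rows, never from a script. Its arguments are lists of equal length, an entry for each row: "delta_pos": the shift along the tool's x, y, z normalised to -1 to 1, where 1 is 40 cm, a list of three; "angular": the turn, a rotation vector about the tool's x, y, z normalised to -1 to 1, where 1 is 0.08 rad, a list of three. A call has 1 to 5 rows; each row shifts and turns the commanded pose from where the row before left it, along the tool's axes as they then stand; what a row does not reach is not made up. A row lasts 1/12 s, in which the tool goes at most 41.7 mm and 7.16 degrees, less where a joint would pass 70% of its speed; a pose out of reach is approached as far as the arm can. A call with a number of a shift or a turn outside -1 to 1 is refused whole. A call with a gripper value outside its range is refused whole. "hand" is the finger opening in mm, from 0 to 85.4, set as the call begins (left out, the last holds). The fingers move at their own pace and stop on an object; "squeeze" is the grip in N (left out, the last holds). Time passes only in rows, so rows that do not move let the fingers close. It gives the time, the measured TCP pose, the force and the opening at its end, in the units of the state.
- manip.get_state(): the state, without advancing time (a new reading comes with each control period).
- manip.get_image(name): name is "scene" or "top" or "wrist"; returns the picture (480x640x3 uint8, blue, green, red); there is no depth.
- manip.calibration(name): a dict with "fx", "fy", "cx", "cy" (pixels), "camera_from_world" (4x4, takes a point from world to camera coordinates). Camera axes: x right, y up, looking along -z (the intrinsics and any distortion apply to the point x, -y, -z); pixel columns grow to the right and rows downward; lengths in m; the calibration is good to about 2 mm. A picture is of the moment at which its call begins: read the wrist's pose just before it. calibration takes no time and is no camera call; for the wrist camera it gives the pose at the moment of the call.
- manip.sign_off(): hands the job in, once; it reports no verdict.
The state is a dict: "clock": time; "qpos": joint angles; "qd": joint speeds; "effort": joint torques, N m; "position": TCP position; "ee_rot": TCP orientation; "contact_force": force on the tool from outside, world axes, zero at the start; "moment": the same for the moment, N m; "width": finger opening in m.
Only numpy, scipy, OpenCV 4.12 (cv2) and the standard library are available. Lean on these libraries where they do the work, as an engineer would, in place of code of your own. Each camera call takes 0.05 s, during which the arm holds its last target.

TASK

Take the red-handled scraper off its steel stand and lower its blade into the slot of the pale wooden block, fully home so that its brass plate lies flat on the block's top, then let go; do not drop it in. Leave the blue-handled scraper on its stand.

Things in the scene. Friction and masses are not known exactly. Their poses are not given: they have to be found in the camera images.
- red_scraper_grip (a point): Centre of the loose scraper's red grip, 80 long (x) x 24 thick (y) x 48 high, z up; 0.14-0.28 kg. Below it a brass plate 90 x 46 x 5 (top 24, underside 29 under this point), then a steel blade 72 (x) x 4 (y) x 55 high, lower edge 84 under this point. Starts upright, plate on the rails of a fixed steel stand (tops 65 above desk), blade hanging between: lift 65 or more to clear. All in mm.
- slot (a point): Centre of the slot's mouth, level with the top of the fixed pale wooden block (140 x 84 x 70 mm high). x along the slot, y across, z up. Mouth 106 long x 26 wide, tapering in 8 mm to 96 x 16; 62 deep. Fully home, the brass plate lies on the block and the red grip's centre is 29 mm above this point; either way round will do.
- blue_scraper_grip (a point): Centre of the grip of the other scraper: same shape and size and axes but a blue grip, loose on its own identical stand (130 x 80 mm on plan). It stays there.
Mind the look-alikes: they are no part of the job. Of the things that look like the part that bears slot, the smallest one is meant.

How it is judged:
By the outcome, as a careful person would: the job done as asked, in the order asked, and still so for the second after the job is handed in, with the robot touching nothing.
It also fails if it takes over 38 s, if anything falls off the work surface, if the arm or the gripper's body presses on something with over 40 N, if the wrist force passes 120 N, or if a joint passes its speed limit or range.

## Working session

There is one attempt and no reset: what is moved stays moved. The work goes in short steps, Python scripts to look and compute and a tool call to move; the robot and the scene stay as the last step left them, time stands still between calls to the robot, and variables do not carry over. Pictures are saved under pics/ and viewed, and the job is handed in when it is done.

Besides the shell and the picture viewer there is one more tool, called after "Request:" as name(argument=value, ...) on one line, values as JSON. send_rows: Moves the arm, as the interface text tells. Scaled input: -1 to 1 covers 40 cm each way for a shift and 0.08 rad each way for a turn. Its arguments: {"type":"object","properties":{"delta_pos":{"type":"array","items":{"type":"array","items":{"type":"number"}}},"angular":{"type":"array","items":{"type":"array","items":{"type":"number"}}},"hand":{"type":"number"},"squeeze":{"type":"number"}},"required":["delta_pos","angular"]}

```bash
ls; mkdir -p pics; python3 - <<'E'
from rig import manip
import cv2
print(manip.get_state())
for n in ["scene","top"]:
    im=manip.get_image(n); cv2.imwrite(f"pics/{n}0.png",im); c=manip.calibration(n); print(n,c)
E
```

```text
pics
{'clock': 0.0, 'qpos': array([ 1.11099551e+00,  2.76610994e-01,  1.50617043e+00,  5.05792226e-05,
        1.36068558e+00, -1.21000167e-01]), 'qd': array([ 0.00080487,  0.00126985, -0.00126714, -0.00015128, -0.00151487,
       -0.00025354]), 'effort': array([ 3.00652448e-05, -4.16777444e+01, -2.45806664e+01, -4.26016559e-04,
        1.09870755e-02,  6.91305573e-06]), 'position': array([0.19086862, 0.54186285, 0.24941569]), 'ee_rot': array([ 4.23424188e-04,  8.16200030e-01,  5.77768666e-01, -8.36429949e-04]), 'contact_force': array([ 0.03466349, -0.33130924, -0.56593542]), 'moment': array([-0.04510714,  0.06532141,  0.01292399]), 'width': 0.08566693994189169}
scene {'fx': 593.6275132726121, 'fy': 593.6275132726121, 'cx': 323.4615401011976, 'cy': 235.17711414949108, 'camera_from_world': array([[ 0.25390067,  0.96690142, -0.02522093, -0.1111075 ],
       [-0.55032337,  0.16585567,  0.81831295,  0.1663829 ],
       [ 0.79541098, -0.19389054,  0.57421932, -1.45100116],
       [ 0.        ,  0.        ,  0.        ,  1.        ]])}
top {'fx': 443.58814173541936, 'fy': 443.58814173541936, 'cx': 315.0813620757734, 'cy': 240.631927385787, 'camera_from_world': array([[ 0.01355402, -0.9989849 , -0.0429588 ,  0.01808411],
       [ 0.98416536,  0.00573464,  0.17715997, -0.43675566],
       [-0.17673378, -0.0446798 ,  0.98324406, -0.69208005],
       [ 0.        ,  0.        ,  0.        ,  1.        ]])}
```

View pics/scene0.png

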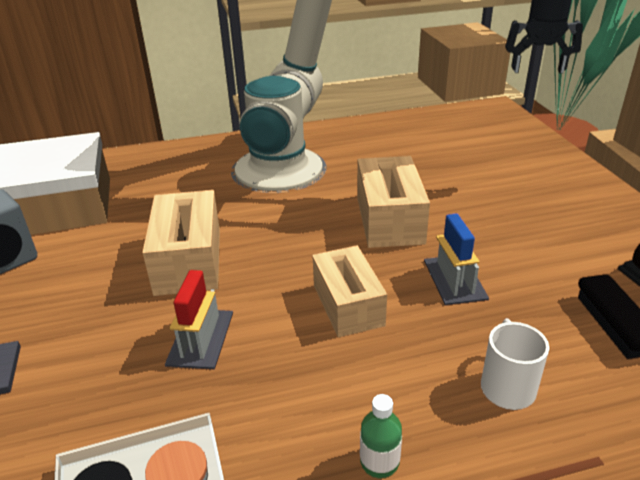

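View pics/top0.png

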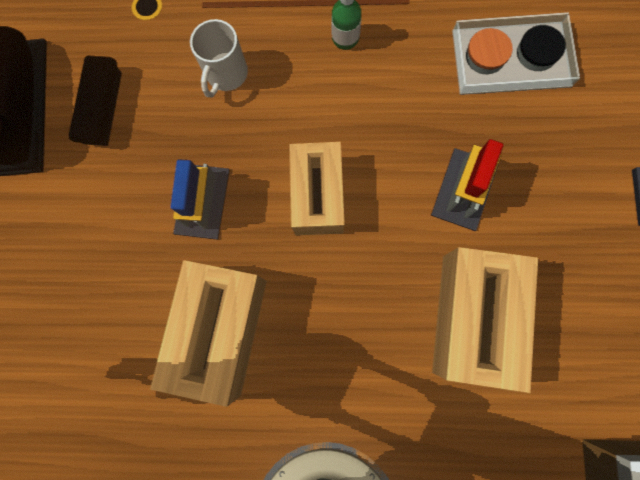

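```bash
cat > h.py <<'E'
import numpy as np, cv2
from rig import manip
def ray(c,u,v):
    T=np.array(c["camera_from_world"]);R=T[:3,:3];t=T[:3,3]
    d=np.array([(u-c["cx"])/c["fx"],-(v-c["cy"])/c["fy"],-1.0])
    return -R.T@t, R.T@d
def onz(c,u,v,z):
    o,d=ray(c,u,v); return o+d*(z-o[2])/d[2]
def tri(c1,p1,c2,p2):
    o1,d1=ray(c1,*p1);o2,d2=ray(c2,*p2)
    d1/=np.linalg.norm(d1);d2/=np.linalg.norm(d2)
    s=np.linalg.lstsq(np.c_[d1,-d2],o2-o1,rcond=None)[0]
    a=o1+s[0]*d1;b=o2+s[1]*d2
    return (a+b)/2,np.linalg.norm(a-b)
def proj(c,P):
    T=np.array(c["camera_from_world"]);p=T[:3,:3]@P+T[:3,3]
    return c["cx"]+c["fx"]*p[0]/-p[2], c["cy"]-c["fy"]*p[1]/-p[2]
E
python3 - <<'E'
import cv2,numpy as np
t=cv2.imread("pics/top0.png");s=cv2.imread("pics/scene0.png")
a=[t[130:240,275:360],s[240:340,305:395],t[130:235,430:515],s[260:370,160:240]]
a=[cv2.resize(x,(400,300) if 0 else None,fx=k,fy=k,interpolation=cv2.INTER_CUBIC) if 0 else cv2.copyMakeBorder(x,0,110-x.shape[0],0,90-x.shape[1],0) for x in a for k in [1]]
m=np.vstack([np.hstack(a[:2]),np.hstack(a[2:])])
m=cv2.resize(m,None,fx=2.7,fy=2.7,interpolation=cv2.INTER_CUBIC)
cv2.imwrite("pics/crop0.png",m);print(m.shape)
E
```

```text
(594, 486, 3)
```

View pics/crop0.png

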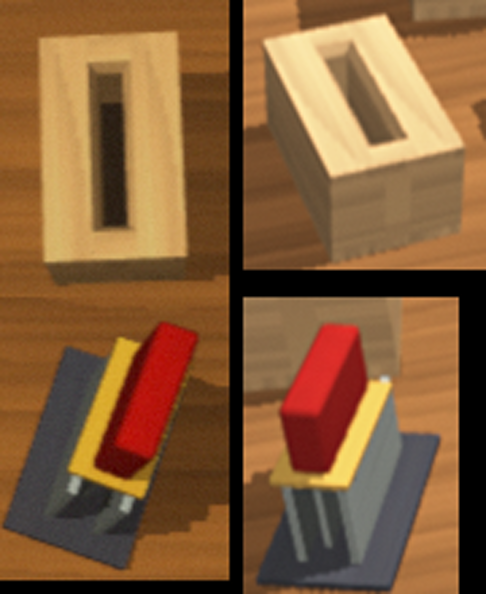

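```bash
python3 - <<'E'
from h import *
t=cv2.imread("pics/top0.png");s=cv2.imread("pics/scene0.png")
ct=manip.calibration("top");cs=manip.calibration("scene")
# block
P=lambda x,y,o:(o[0]+x/2.7-0.3,o[1]+y/2.7-0.3)
tc=[P(x,y,(275,130)) for x,y in [(40,38),(177,33),(187,256),(45,262)]]
sc=[P(x-243,y,(305,240)) for x,y in [(264,42),(387,15),(464,148),(331,177)]]
Wt=np.array([onz(ct,*p,.07) for p in tc]);Ws=np.array([onz(cs,*p,.07) for p in sc])
mt=np.array([onz(ct,*P(x,y,(275,130)),.07) for x,y in [(89,62),(129,62),(130,229),(92,229)]])
ms=np.array([onz(cs,*P(x-243,y,(305,240)),.07) for x,y in [(318,53),(348,42),(407,138),(370,145)]])
for n,W in zip("blk_t blk_s mouth_t mouth_s".split(),(Wt,Ws,mt,ms)):
    print(n,W[:,:2].round(4).tolist(),"c",W.mean(0).round(4),[round(float(np.linalg.norm(W[i]-W[i-1])),4) for i in range(4)])
    for i,j in ((0,1),(1,2),(3,2),(0,3)):
        d=W[j]-W[i];print(round(np.degrees(np.arctan2(d[1],d[0])),1),end=" ")
    print()
for n,im,c,roi in (("t",t,ct,(430,130,90,110)),("s",s,cs,(160,260,80,110))):
    x,y,w,h=roi
    r=im[y:y+h,x:x+w].astype(int)
    m=(r[...,2]>70)&(r[...,1]<60)&(r[...,0]<70)
    print(n,m.sum(),np.percentile(r[...,2][m],[5,25,50,75,95]))
    for th in (150,170):
        mm=(m&(r[...,2]>th)).astype(np.uint8)
        cn=max(cv2.findContours(mm,0,2)[0],key=cv2.contourArea)
        rc=cv2.minAreaRect(cn);b=cv2.boxPoints(rc)+[x,y]
        W=np.array([onz(c,*p,.118) for p in b]);print(th,b.round(1).tolist(),W.mean(0).round(4),[np.linalg.norm(W[i]-W[i-1]).round(4) for i in range(4)])
        d=[W[(i+1)%4]-W[i] for i in range(4)];print([round(np.degrees(np.arctan2(q[1],q[0])),1) for q in d])
E
```

```text
blk_t [[0.593, 0.0653], [0.5958, -0.0182], [0.4573, -0.0245], [0.4533, 0.059]] c [0.5248 0.0204 0.07  ] [0.1398, 0.0835, 0.1387, 0.0836]
-88.0 -177.4 -87.3 -177.4 
blk_s [[0.4628, -0.0246], [0.4573, 0.0604], [0.5978, 0.0639], [0.6003, -0.0185]] c [0.5295 0.0203 0.07  ] [0.1376, 0.0853, 0.1406, 0.0824]
93.7 1.4 91.7 2.6 
mouth_t [[0.5774, 0.0351], [0.5774, 0.0108], [0.4734, 0.0091], [0.4734, 0.0316]] c [0.5254 0.0217 0.07  ] [0.1041, 0.0243, 0.1039, 0.0225]
-90.2 -179.1 -89.8 -178.1 
mouth_s [[0.4841, 0.0058], [0.4783, 0.0274], [0.5797, 0.0345], [0.5796, 0.0114]] c [0.5304 0.0198 0.07  ] [0.0957, 0.0224, 0.1016, 0.023]
104.8 4.0 89.7 3.4 
t 2573 [ 80.  87.  93. 158. 184.]
150 [[472.4, 184.2], [489.4, 138.9], [502.5, 143.8], [485.5, 189.1]] [ 0.5403 -0.2368  0.118 ] [np.float64(0.02), np.float64(0.0764), np.float64(0.0204), np.float64(0.0761)]
[np.float64(-22.0), np.float64(-112.7), np.float64(157.8), np.float64(68.0)]
170 [[473.0, 183.7], [490.0, 139.7], [501.7, 144.2], [484.8, 188.2]] [ 0.5403 -0.2367  0.118 ] [np.float64(0.0181), np.float64(0.0745), np.float64(0.0184), np.float64(0.0743)]
[np.float64(-22.4), np.float64(-113.2), np.float64(157.3), np.float64(67.5)]
s 1207 [105. 121. 132. 214. 220.]
150 [[173.4, 301.2], [191.0, 266.0], [203.4, 272.2], [185.8, 307.4]] [ 0.5467 -0.2375  0.118 ] [np.float64(0.0253), np.float64(0.0844), np.float64(0.0279), np.float64(0.0823)]
[np.float64(158.0), np.float64(39.1), np.float64(-23.2), np.float64(-138.6)]
170 [[174.0, 301.0], [191.4, 266.2], [203.0, 272.0], [185.6, 306.8]] [ 0.5463 -0.2373  0.118 ] [np.float64(0.0237), np.float64(0.0834), np.float64(0.0261), np.float64(0.0815)]
[np.float64(158.0), np.float64(39.1), np.float64(-23.2), np.float64(-138.7)]
```

Blocks in top view: (208,333), (487,318) and (317,187). The last is the smallest, and at z=0.07 its top measures 0.139 x 0.084, so it is the one meant. Scrapers: red at (487,165), blue at (187,190); red is the one to take. The enlarged crop confirms both. Next I move above the red one.

Request:
send_rows(delta_pos=[[-0.04,0.038,0],[-0.07,0.067,0],[-0.07,0.067,0],[-0.07,0.067,0],[-0.07,0.067,0]], angular=[[0,0,0],[0,0,0],[0,0,0],[0,0,0],[0,0,0]], hand=85)

```text
clock: 0.52
position: [0.264, 0.3792, 0.2498]
ee_rot: [0.0, 0.816, 0.578, -0.0]
contact_force: [1.7, 0.6, 0.5]
width: 0.0849
```

Request:
send_rows(delta_pos=[[-0.07,0.067,0],[-0.07,0.067,0],[-0.07,0.067,0],[-0.07,0.067,0],[-0.07,0.067,0]], angular=[[0,0,0],[0,0,0],[0,0,0],[0,0,0],[0,0,0]])

```text
clock: 0.93
position: [0.3438, 0.2026, 0.2502]
ee_rot: [-0.0, 0.816, 0.578, 0.0]
contact_force: [1.0, 0.5, 1.0]
width: 0.0849
```

Request:
send_rows(delta_pos=[[-0.07,0.067,0],[-0.07,0.067,0],[-0.07,0.067,0],[-0.07,0.067,0],[-0.07,0.067,0]], angular=[[0,0,0],[0,0,0],[0,0,0],[0,0,0],[0,0,0]])

```text
clock: 1.35
position: [0.4238, 0.0259, 0.2502]
ee_rot: [-0.0, 0.816, 0.578, 0.0]
contact_force: [1.7, 0.4, 0.0]
width: 0.0849
```

Request:
send_rows(delta_pos=[[-0.07,0.067,0],[-0.07,0.067,0],[-0.07,0.067,0],[-0.07,0.067,0],[-0.05,0.05,0]], angular=[[0,0,0],[0,0,0],[0,0,0],[0,0,0],[0,0,0]])

```text
clock: 1.77
position: [0.5006, -0.1422, 0.2498]
ee_rot: [0.0, 0.817, 0.577, -0.0]
contact_force: [0.0, 1.7, 0.3]
width: 0.0849
```

```bash
python3 - <<'E'
from h import *
c=manip.calibration("wrist");im=manip.get_image("wrist");cv2.imwrite("pics/w1.png",im)
T=c["camera_from_world"];print(c["fx"],-T[:3,:3].T@T[:3,3],T[:3,:3].round(3).tolist())
for P in [(.526,.021,.07),(.542,-.237,.118)]: print(proj(c,np.array(P)))
print(manip.get_state()["position"])
E
```

```text
337.896619724113 [ 0.42608683 -0.11468894  0.37347133] [[0.334, 0.943, -0.0], [-0.895, 0.317, -0.314], [-0.296, 0.105, 0.949]]
(np.float64(502.0220841634691), np.float64(182.5681449166123))
(np.float64(233.1045644244398), np.float64(309.61465821137153))
[ 0.50336527 -0.14653608  0.24955328]
```

View pics/w1.png

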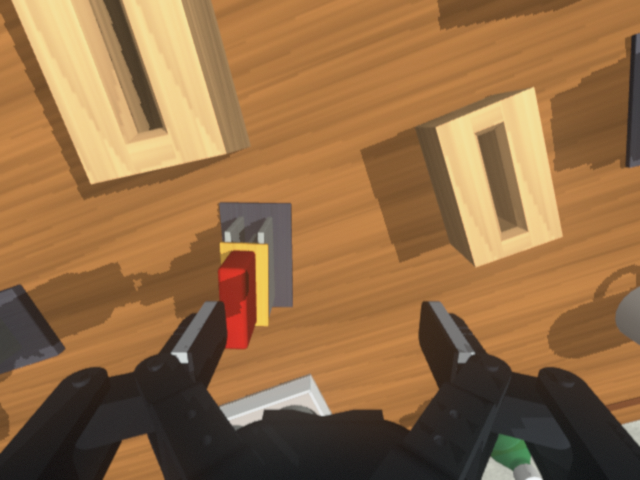

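```bash
python3 - <<'E'
import cv2,numpy as np
t=cv2.imread("pics/w1.png")
a=cv2.resize(t[80:275,410:570],None,fx=3,fy=3,interpolation=cv2.INTER_CUBIC);b=cv2.resize(t[235:355,205:285],None,fx=3.75,fy=4.875,interpolation=cv2.INTER_CUBIC)
print(a.shape,b.shape)
cv2.imwrite("pics/crop1.png",np.hstack([a,b]))
E
```

```text
(585, 480, 3) (585, 300, 3)
```

View pics/crop1.png

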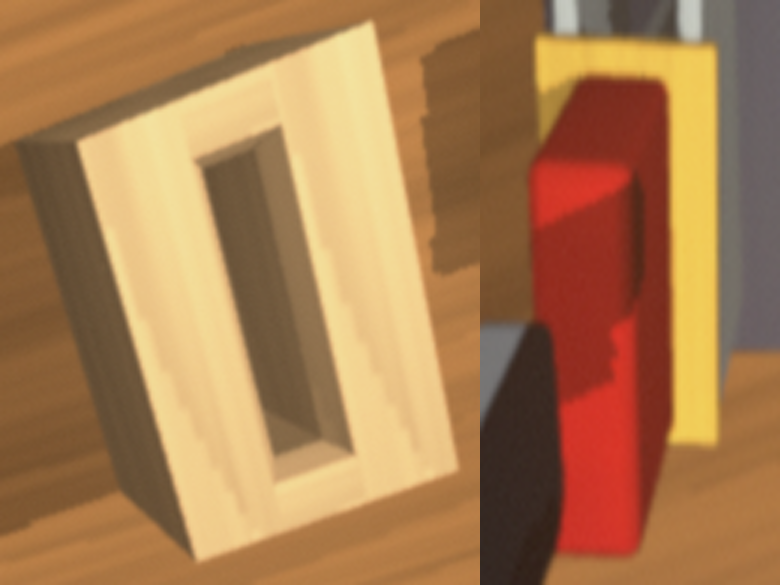

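```bash
python3 - <<'E'
from h import *
c=manip.calibration("wrist")
def rep(n,px,z):
    W=np.array([onz(c,*p,z) for p in px]);
    print(n,W[:,:2].round(4).tolist(),W.mean(0).round(4),[np.linalg.norm(W[i]-W[i-1]).round(4) for i in range(len(W))],[round(float(np.degrees(np.arctan2(*(W[i]-W[i-1])[1::-1]))),1) for i in range(len(W))])
rep("blk",[(410+x/3-.3,80+y/3-.3) for x,y in [(78,143),(373,20),(458,468),(197,562)]],.07)
rep("grip",[(205+x/3.75-.3,235+y/4.875-.3) for x,y in [(51,160),(157,165),(157,553),(77,553)]],.118)
rep("plate",[(205+x/3.75-.3,235+y/4.875-.3) for x,y in [(57,36),(237,42),(237,444)]],.07)
E
```

```text
blk [[0.4634, -0.0295], [0.4591, 0.054], [0.5982, 0.0599], [0.6027, -0.0236]] [0.5308 0.0152 0.07  ] [np.float64(0.1394), np.float64(0.0836), np.float64(0.1392), np.float64(0.0836)] [-177.6, 92.9, 2.5, -86.9]
grip [[0.5051, -0.2374], [0.5137, -0.2158], [0.585, -0.2471], [0.5786, -0.2651]] [ 0.5456 -0.2414  0.118 ] [np.float64(0.0786), np.float64(0.0232), np.float64(0.0778), np.float64(0.0191)] [159.3, 68.2, -23.7, -109.4]
plate [[0.4961, -0.2471], [0.5125, -0.2045], [0.5965, -0.2394]] [ 0.535  -0.2303  0.07  ] [np.float64(0.1007), np.float64(0.0457), np.float64(0.091)] [-175.6, 68.9, -22.5]
```

```bash
python3 - <<'E'
from h import *
print(manip.get_state()["position"],abs(manip.get_state()["qd"]).max())
c=manip.calibration("wrist");im=manip.get_image("wrist");cv2.imwrite("pics/w2.png",im)
T=c["camera_from_world"];print(-T[:3,:3].T@T[:3,3])
d=im
a=cv2.resize(d[80:275,410:570],None,fx=3,fy=3,interpolation=cv2.INTER_CUBIC);b=cv2.resize(d[235:355,205:285],None,fx=3.75,fy=4.875,interpolation=cv2.INTER_CUBIC)
cv2.imwrite("pics/crop2.png",np.hstack([a,b]))
E
```

```text
[ 0.50336527 -0.14653608  0.24955328] 0.08682594459918758
[ 0.428565   -0.11829927  0.37290653]
```

View pics/crop2.png

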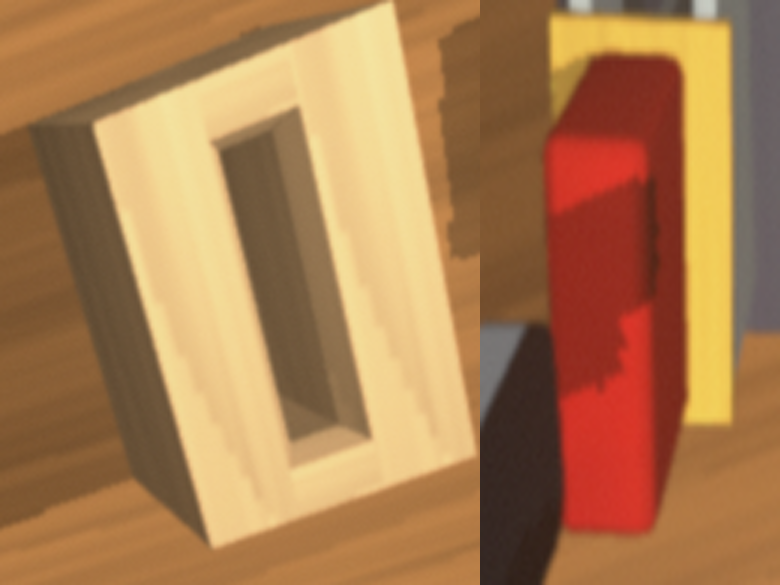

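```bash
python3 - <<'E'
from h import *
c=manip.calibration("wrist");T=c["camera_from_world"];print(-T[:3,:3].T@T[:3,3],manip.get_state()["position"])
def rep(n,px,z):
    W=np.array([onz(c,*p,z) for p in px]);
    print(n,W.mean(0).round(4),"diag",((W[0]+W[2])/2).round(4),[np.linalg.norm(W[i]-W[i-1]).round(4) for i in range(len(W))],[round(float(np.degrees(np.arctan2(*(W[i]-W[i-1])[1::-1]))),1) for i in range(len(W))])
rep("blk",[(410+x/3-.3,80+y/3-.3) for x,y in [(93,125),(392,2),(474,457),(212,549)]],.07)
rep("grip",[(205+x/3.75-.3,235+y/4.875-.3) for x,y in [(67,135),(170,140),(173,532)]],.118)
rep("plate",[(205+x/3.75-.3,235+y/4.875-.3) for x,y in [(70,13),(252,20),(252,423)]],.07)
E
```

```text
[ 0.42716029 -0.11542964  0.37302407] [ 0.50167029 -0.14326745  0.24941007]
blk [0.5262 0.0247 0.07  ] diag [0.5263 0.0245 0.07  ] [np.float64(0.1399), np.float64(0.0843), np.float64(0.1402), np.float64(0.0835)] [-177.5, 92.5, 2.2, -87.7]
grip [ 0.5293 -0.2244  0.118 ] diag [ 0.5398 -0.2329  0.118 ] [np.float64(0.0802), np.float64(0.0224), np.float64(0.0774)] [173.2, 68.1, -23.0]
plate [ 0.5295 -0.2207  0.07  ] diag [ 0.5406 -0.2335  0.07  ] [np.float64(0.1004), np.float64(0.0458), np.float64(0.09)] [-175.2, 68.6, -22.3]
```

Request:
send_rows(delta_pos=[[-0.062,0.057,0],[-0.062,0.057,0],[-0.061,0.057,0],[0,0,0],[0,0,0]], angular=[[0,0,0],[0,0,0],[0,0,0],[0,0,0.63],[0,0,0]])

```text
clock: 2.28
position: [0.5397, -0.232, 0.2493]
ee_rot: [-0.001, 0.831, 0.556, -0.0]
contact_force: [-0.6, 0.9, -0.3]
width: 0.085
```

Request:
send_rows(delta_pos=[[0,0,0.06],[0,0,0.06],[0,0,0.05],[0,0,0],[0,0,0]], angular=[[0,0,0],[0,0,0],[0,0,0],[0,0,0],[0,0,0]])

```text
clock: 2.7
position: [0.5386, -0.2297, 0.1816]
ee_rot: [-0.002, 0.83, 0.558, -0.001]
contact_force: [-0.3, -1.0, 0.5]
width: 0.0848
```

Request:
send_rows(delta_pos=[[0,0,0],[0,0,0],[0,0,0],[0,0,0]], angular=[[0,0,0],[0,0,0],[0,0,0],[0,0,0]])

```text
clock: 3.03
position: [0.5403, -0.2317, 0.1835]
ee_rot: [0.001, 0.83, 0.557, 0.001]
contact_force: [-0.3, -0.9, 0.1]
width: 0.0848
```

```bash
python3 - <<'E'
from h import *
s=manip.get_state();q=s["ee_rot"];print(s["position"],abs(s["qd"]).max(),np.degrees(2*np.arctan2(q[2],q[1])))
c=manip.calibration("wrist");im=manip.get_image("wrist");cv2.imwrite("pics/w3.png",im)
np.savez("w3.npz",**c)
E
```

```text
[ 0.54026715 -0.23165756  0.18352661] 0.005638905275377918 67.71423295276531
```

View pics/w3.png

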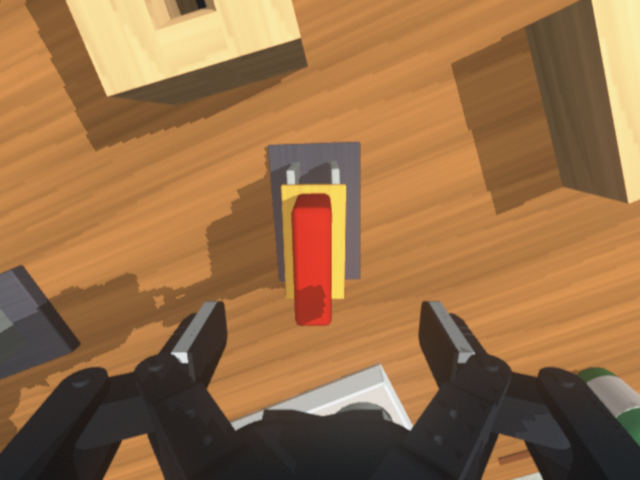

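```bash
python3 - <<'E'
from h import *
c=np.load("w3.npz");im=cv2.imread("pics/w3.png").astype(int)
r=im[...,2]
m=((r>100)&(im[...,1]<70)&(im[...,0]<70)).astype(np.uint8);m[:150]=0;m[340:]=0
cn=max(cv2.findContours(m,0,2)[0],key=cv2.contourArea);print(cv2.boundingRect(cn))
ys=range(200,330,6)
for y in list(ys):
    xs=np.where(m[y])[0]; print(y,xs.min() if len(xs) else None,xs.max() if len(xs) else None,r[y,312])
def rep(n,px,z):
    W=np.array([onz(c,*p,z) for p in px]);
    print(n,"diag",((W[0]+W[2])/2).round(4),((W[1]+W[3])/2).round(4),[np.linalg.norm(W[i]-W[i-1]).round(4) for i in range(len(W))],[round(float(np.degrees(np.arctan2(*(W[i]-W[i-1])[1::-1]))),1) for i in range(len(W))])
rep("grip",[(293.5,207),(331,206),(331.5,325),(295.5,325.5)],.118)
rep("plate",[(281,185),(346,184),(344.5,298.5),(286,299)],.07)
E
```

```text
(292, 194, 39, 131)
200 297 329 138
206 294 329 153
212 292 330 224
218 292 330 229
224 292 330 229
230 293 330 226
236 293 330 226
242 293 330 227
248 293 330 228
254 293 330 227
260 294 330 227
266 294 330 227
272 294 330 226
278 294 330 227
284 295 330 223
290 295 329 164
296 295 329 164
302 295 330 160
308 295 330 160
314 295 330 159
320 296 330 191
326 None None 183
grip diag [ 0.5425 -0.2371  0.118 ] [ 0.542  -0.2379  0.118 ] [np.float64(0.0784), np.float64(0.0215), np.float64(0.0786), np.float64(0.0233)] [157.1, 69.3, -21.6, -111.4]
plate diag [ 0.5435 -0.2381  0.07  ] [ 0.5433 -0.2382  0.07  ] [np.float64(0.09), np.float64(0.0457), np.float64(0.0903), np.float64(0.0461)] [158.0, 68.6, -21.8, -111.7]
```

Request:
send_rows(delta_pos=[[-0.012,0.0115,0],[0,0,0.06],[0,0,0.06],[0,0,0.06],[0,0,0.037]], angular=[[0,0,-0.11],[0,0,0],[0,0,0],[0,0,0],[0,0,0]])

```text
clock: 3.5
position: [0.5414, -0.2378, 0.0933]
ee_rot: [-0.001, 0.828, 0.561, -0.001]
contact_force: [0.3, -0.2, 0.4]
width: 0.0848
```

Request:
send_rows(delta_pos=[[0,0,0],[0,0,0],[0,0,0],[0,0,0],[0,0,0]], angular=[[0,0,0],[0,0,0],[0,0,0],[0,0,0],[0,0,0]])

```text
clock: 3.92
position: [0.5431, -0.2382, 0.0969]
ee_rot: [0.001, 0.828, 0.561, 0.001]
contact_force: [-0.7, -0.1, 0.2]
width: 0.0851
```

Positioned within 1 mm; closing.

Request:
send_rows(delta_pos=[[0,0,0],[0,0,0],[0,0,0],[0,0,0],[0,0,0]], angular=[[0,0,0],[0,0,0],[0,0,0],[0,0,0],[0,0,0]], hand=15, squeeze=60)

```text
clock: 4.33
position: [0.5422, -0.2378, 0.0956]
ee_rot: [0.0, 0.828, 0.561, -0.0]
contact_force: [0.1, -1.1, -0.3]
width: 0.0253
```

Request:
send_rows(delta_pos=[[0,0,0],[0,0,0],[0,0,0],[0,0,0],[0,0,0]], angular=[[0,0,0],[0,0,0],[0,0,0],[0,0,0],[0,0,0]])

```text
clock: 4.75
position: [0.5424, -0.2379, 0.0957]
ee_rot: [0.0, 0.828, 0.561, 0.0]
contact_force: [-0.7, -0.6, 3.0]
width: 0.023
```

Request:
send_rows(delta_pos=[[0,0,-0.02],[0,0,-0.04],[0,0,-0.06],[0,0,-0.06],[0,0,-0.06]], angular=[[0,0,0],[0,0,0],[0,0,0],[0,0,0],[0,0,0]])

```text
clock: 5.17
position: [0.5415, -0.2372, 0.192]
ee_rot: [-0.001, 0.828, 0.561, -0.0]
contact_force: [0.8, 0.2, -1.3]
width: 0.0236
```

Request:
send_rows(delta_pos=[[0,0,-0.06],[0,0,-0.05],[0,0,-0.02],[0,0,0],[0,0,0]], angular=[[0,0,0],[0,0,0],[0,0,0],[0,0,0],[0,0,0]])

```text
clock: 5.58
position: [0.5417, -0.2374, 0.2428]
ee_rot: [-0.001, 0.828, 0.561, -0.0]
contact_force: [1.0, 0.4, -2.2]
width: 0.0234
```

```bash
python3 - <<'E'
from h import *
s=manip.get_state();print(s["position"],s["contact_force"],s["width"])
for n in ("scene","wrist"):
    cv2.imwrite(f"pics/{n}4.png",manip.get_image(n))
a=cv2.imread("pics/scene4.png")[120:400,100:450];b=cv2.resize(cv2.imread("pics/wrist4.png"),(373,280))
cv2.imwrite("pics/c4.png",np.hstack([a,b]))
E
```

```text
[ 0.5417225  -0.23737846  0.24280091] [ 0.98021616  0.43120608 -2.15449639] 0.023408600441578435
```

View pics/c4.png

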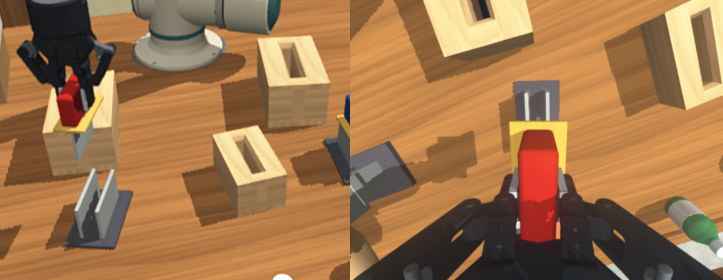

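Request:
send_rows(delta_pos=[[0.04,-0.02,0],[0.076,-0.04,0],[0.076,-0.04,0],[0.076,-0.04,0],[0.038,-0.02,0]], angular=[[0,0,0],[0,0,0],[0,0,0],[0,0,0],[0,0,0]])

```text
clock: 6.1
position: [0.5262, -0.0964, 0.2416]
ee_rot: [-0.003, 0.828, 0.561, -0.001]
contact_force: [-0.0, -0.3, -1.9]
width: 0.0231
```

Request:
send_rows(delta_pos=[[0,0,0],[0,0,0],[0,0,0],[0,0,0],[0,0,0]], angular=[[0,0,-0.5],[0,0,-0.9],[0,0,-0.9],[0,0,-0.9],[0,0,-0.9]])

```text
clock: 6.52
position: [0.5273, -0.0998, 0.2417]
ee_rot: [-0.002, 0.724, 0.69, -0.001]
contact_force: [0.1, 0.2, -1.5]
width: 0.0233
```

Request:
send_rows(delta_pos=[[0,0,0],[0,0,0],[0,0,0],[0,0,0],[0,0,0]], angular=[[0,0,-0.8],[0,0,-0.38],[0,0,0],[0,0,0],[0,0,0]])

```text
clock: 6.93
position: [0.5278, -0.1002, 0.2426]
ee_rot: [-0.001, 0.692, 0.722, -0.0]
contact_force: [0.9, 0.2, -0.9]
width: 0.0229
```

Request:
send_rows(delta_pos=[[0,0,0],[0,0,0],[0,0,0]], angular=[[0,0,0],[0,0,0],[0,0,0]])

```text
clock: 7.18
position: [0.5282, -0.1003, 0.2434]
ee_rot: [-0.0, 0.692, 0.722, 0.0]
contact_force: [0.7, -0.1, -0.8]
width: 0.0232
```

```bash
python3 - <<'E'
from h import *
s=manip.get_state();q=s["ee_rot"];print(s["position"],abs(s["qd"]).max(),np.degrees(2*np.arctan2(q[2],q[1])),s["width"])
c=manip.calibration("wrist");im=manip.get_image("wrist");cv2.imwrite("pics/w5.png",im)
np.savez("w5.npz",**c)
cv2.imwrite("pics/s5.png",manip.get_image("scene"))
E
```

```text
[ 0.52815852 -0.10028626  0.24339934] 0.0031565512490979884 92.392741699044 0.023245517256135446
```

View pics/w5.png

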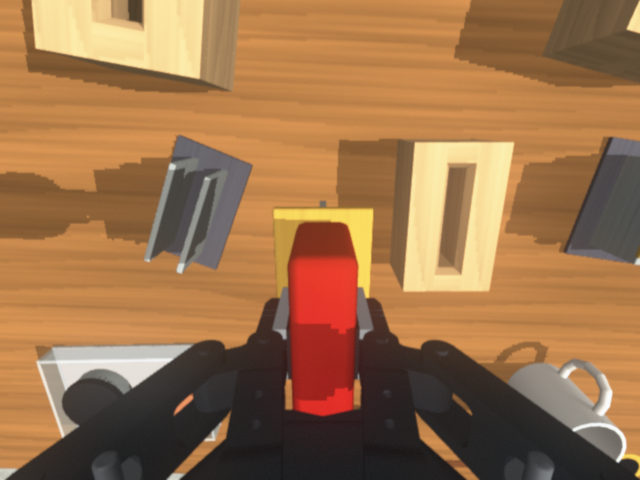

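View pics/s5.png

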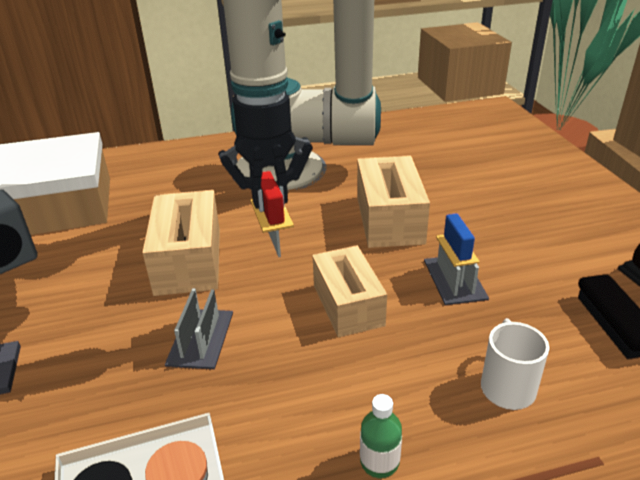

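```bash
python3 - <<'E'
from h import *
c=np.load("w5.npz");im=cv2.imread("pics/w5.png")
a=cv2.resize(im[125:305,385:525],None,fx=3,fy=3,interpolation=cv2.INTER_CUBIC)
b=cv2.resize(im[190:310,265:385],None,fx=3,fy=4.5,interpolation=cv2.INTER_CUBIC)
cv2.imwrite("pics/c5.png",np.hstack([a,b]))
def rep(n,px,z):
    W=np.array([onz(c,*p,z) for p in px]);
    print(n,W.mean(0).round(4),((W[0]+W[2])/2).round(4),((W[1]+W[3])/2).round(4),[np.linalg.norm(W[i]-W[i-1]).round(4) for i in range(len(W))],[round(float(np.degrees(np.arctan2(*(W[i]-W[i-1])[1::-1]))),1) for i in range(len(W))])
rep("blk",[(414,140.5),(513.5,142),(491,291.5),(404,290)],.07)
zp=.2434-.0957+.07
for p in [(274,208.5),(373,208.5)]: print(onz(c,*p,zp).round(4))
E
```

```text
blk [0.5272 0.0214 0.07  ] [0.5273 0.0216 0.07  ] [0.5271 0.0212 0.07  ] [np.float64(0.1406), np.float64(0.0845), np.float64(0.141), np.float64(0.0853)] [-176.7, 91.6, 3.6, -88.7]
[ 0.4858 -0.1235  0.2177]
[ 0.4839 -0.0787  0.2177]
```

View pics/c5.png

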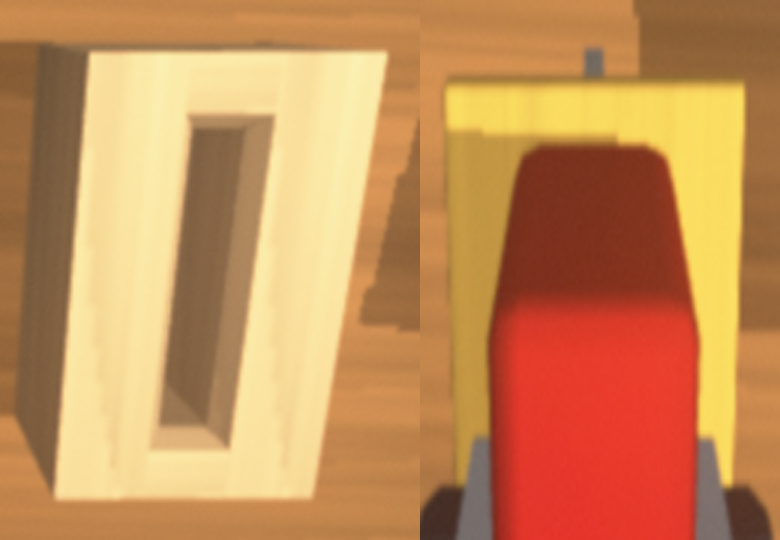

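```bash
python3 - <<'E'
from h import *
c=np.load("w5.npz");u=np.array([np.cos(np.radians(2.4)),np.sin(np.radians(2.4)),0])
C=np.array([.5295,-.1002,.2417])
for dx,dz in ((-.036,-.084),(-.036,-.029),(-.045,-.024)): print(proj(c,C+dx*u+[0,0,dz]))
s=cv2.imread("pics/s5.png")[150:270,210:320];cv2.imwrite("pics/c5s.png",cv2.resize(s,None,fx=5,fy=5,interpolation=2))
cs=manip.calibration("scene")
for dx in (-.036,.036):
  for dz in (-.084,-.029): print(dx,dz,(np.array(proj(cs,C+dx*u+[0,0,dz]))-[210,150])*5)
E
```

```text
(np.float64(321.57910626819233), np.float64(199.64049182257853))
(np.float64(321.3751876309027), np.float64(223.83202471573898))
(np.float64(321.3337068017032), np.float64(207.77357242684485))
-0.036 -0.084 [291.46331102 404.09762391]
-0.036 -0.029 [277.4667892  257.60184874]
0.036 -0.084 [344.45411415 532.84909296]
0.036 -0.029 [331.48191903 381.43382231]
```

View pics/c5s.png

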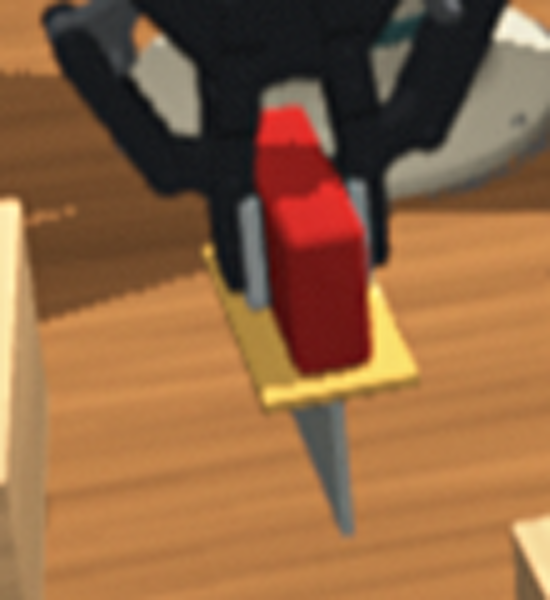

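Request:
send_rows(delta_pos=[[0.04,0.002,0],[0.08,0.002,0],[0.08,0.002,0],[0.07,0.002,0],[0.033,0.002,0]], angular=[[0,0,0],[0,0,0],[0,0,0],[0,0,0],[0,0,0]])

```text
clock: 7.7
position: [0.5266, 0.0241, 0.2437]
ee_rot: [-0.001, 0.692, 0.722, 0.001]
contact_force: [0.2, 0.9, -1.1]
width: 0.0231
```

Request:
send_rows(delta_pos=[[0,0,0],[0,0,0.06],[0,0,0.06],[0,0,0.06],[0,0,0.02]], angular=[[0,0,0],[0,0,0],[0,0,0],[0,0,0],[0,0,0]])

```text
clock: 8.12
position: [0.525, 0.0204, 0.1605]
ee_rot: [-0.002, 0.692, 0.722, -0.002]
contact_force: [-0.2, -1.1, -3.0]
width: 0.0233
```

Request:
send_rows(delta_pos=[[0,0,0],[0,0,0],[0,0,0],[0,0,0],[0,0,0]], angular=[[0,0,0],[0,0,0],[0,0,0],[0,0,0],[0,0,0]])

```text
clock: 8.53
position: [0.528, 0.0208, 0.1648]
ee_rot: [0.001, 0.692, 0.722, 0.001]
contact_force: [0.3, -0.2, -1.7]
width: 0.0235
```

```bash
python3 - <<'E'
from h import *
s=manip.get_state();q=s["ee_rot"];print(s["position"],s["contact_force"],abs(s["qd"]).max(),np.degrees(2*np.arctan2(q[2],q[1])),s["width"])
a=manip.get_image("scene")[200:350,270:420];b=manip.get_image("top")[110:260,245:395]
cv2.imwrite("pics/c6.png",cv2.resize(np.hstack([a,b]),None,fx=2.6,fy=2.6,interpolation=2))
E
```

```text
[0.52801059 0.02075572 0.1648387 ] [ 0.29679558 -0.17935649 -1.74152486] 0.007926458066145392 92.39927048181134 0.023466165896339593
```

View pics/c6.png

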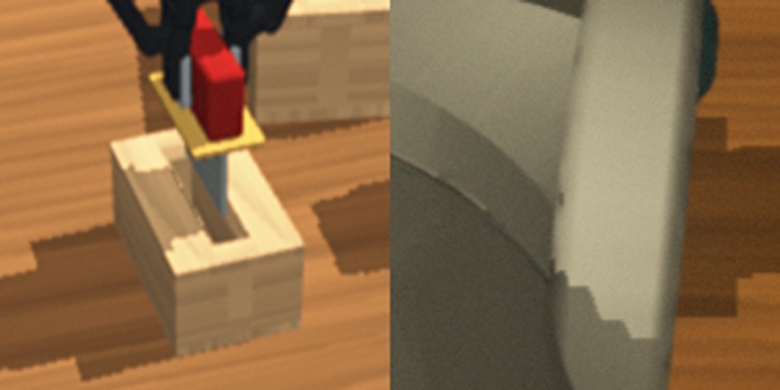

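Blade is above and aligned with the slot (scene view). I'll lower it gently to about 4 mm short of home, then creep.

Request:
send_rows(delta_pos=[[0,0,0.02],[0,0,0.025],[0,0,0.025],[0,0,0.025],[0,0,0.025]], angular=[[0,0,0],[0,0,0],[0,0,0],[0,0,0],[0,0,0]])

```text
clock: 9.05
position: [0.5266, 0.021, 0.1139]
ee_rot: [-0.001, 0.692, 0.722, -0.0]
contact_force: [0.1, -0.2, -2.0]
width: 0.0229
```

Request:
send_rows(delta_pos=[[0,0,0.02],[0,0,0.01],[0,0,0],[0,0,0],[0,0,0]], angular=[[0,0,0],[0,0,0],[0,0,0],[0,0,0],[0,0,0]])

```text
clock: 9.47
position: [0.5276, 0.0209, 0.1039]
ee_rot: [0.0, 0.692, 0.722, 0.0]
contact_force: [0.3, 0.5, -1.9]
width: 0.0235
```

Request:
send_rows(delta_pos=[[0,0,0.0025],[0,0,0],[0,0,0.0025],[0,0,0],[0,0,0]], angular=[[0,0,0],[0,0,0],[0,0,0],[0,0,0],[0,0,0]])

```text
clock: 9.88
position: [0.5271, 0.021, 0.1016]
ee_rot: [0.0, 0.692, 0.722, 0.0]
contact_force: [0.6, -0.5, -1.1]
width: 0.0235
```

Request:
send_rows(delta_pos=[[0,0,0.0025],[0,0,0],[0,0,0],[0,0,0],[0,0,0]], angular=[[0,0,0],[0,0,0],[0,0,0],[0,0,0],[0,0,0]])

```text
clock: 10.3
position: [0.5274, 0.021, 0.1007]
ee_rot: [0.0, 0.692, 0.722, 0.0]
contact_force: [-0.5, -0.6, 0.2]
width: 0.0235
```

Contact is beginning (force going from about -2 to +0.2 N). One more small step.

Request:
send_rows(delta_pos=[[0,0,0.002],[0,0,0],[0,0,0],[0,0,0],[0,0,0]], angular=[[0,0,0],[0,0,0],[0,0,0],[0,0,0],[0,0,0]])

```text
clock: 10.72
position: [0.5274, 0.021, 0.1007]
ee_rot: [0.0, 0.692, 0.722, 0.0]
contact_force: [-1.8, 0.8, 6.0]
width: 0.0234
```

```bash
python3 - <<'E'
from h import *
s=manip.get_state();print(s["position"],s["contact_force"],s["moment"])
a=manip.get_image("scene")[200:350,270:420]
cv2.imwrite("pics/c7.png",cv2.resize(a,None,fx=4,fy=4,interpolation=2))
E
```

```text
[0.5273817  0.02095607 0.10070866] [-1.79021055  0.78187352  5.99440472] [ 0.03307394  0.26148309 -0.01609408]
```

View pics/c7.png

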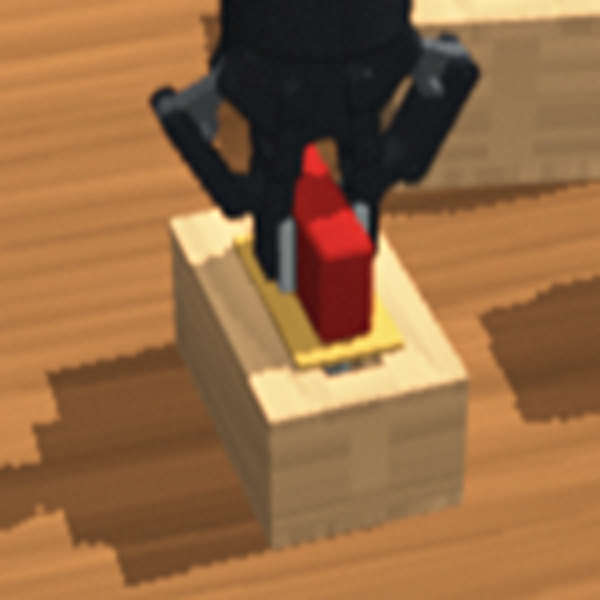

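Seated: it stopped at z 0.1007, exactly the height predicted, with 6 N. Releasing.

Request:
send_rows(delta_pos=[[0,0,0],[0,0,0],[0,0,0],[0,0,0],[0,0,0]], angular=[[0,0,0],[0,0,0],[0,0,0],[0,0,0],[0,0,0]], hand=70)

```text
clock: 11.18
position: [0.527, 0.021, 0.0995]
ee_rot: [-0.0, 0.692, 0.722, -0.0]
contact_force: [0.5, -0.7, 0.7]
width: 0.07
```

Request:
send_rows(delta_pos=[[0,0,0],[0,0,0],[0,0,-0.02],[0,0,-0.04],[0,0,-0.06]], angular=[[0,0,0],[0,0,0],[0,0,0],[0,0,0],[0,0,0]])

```text
clock: 11.6
position: [0.5256, 0.0211, 0.1469]
ee_rot: [-0.002, 0.692, 0.722, -0.001]
contact_force: [1.2, -0.5, -0.4]
width: 0.0698
```

Request:
send_rows(delta_pos=[[0,0,-0.06],[0,0,-0.08],[0,0,-0.08],[0,-0.08,-0.04],[0,-0.08,0]], angular=[[0,0,0],[0,0,0],[0,0,0],[0,0,0],[0,0,0]])

```text
clock: 12.02
position: [0.4662, 0.0179, 0.2563]
ee_rot: [0.004, 0.692, 0.722, 0.003]
contact_force: [-0.5, 0.1, -0.1]
width: 0.07
```

Request:
send_rows(delta_pos=[[0,-0.08,0],[0,-0.06,0],[0,0,0],[0,0,0],[0,0,0]], angular=[[0,0,0],[0,0,0],[0,0,0],[0,0,0],[0,0,0]])

```text
clock: 12.43
position: [0.4081, 0.0159, 0.2525]
ee_rot: [0.001, 0.692, 0.722, 0.001]
contact_force: [-0.1, -0.9, -0.4]
width: 0.0699
```

```bash
python3 - <<'E'
from h import *
s=manip.get_state();print(s["position"],s["contact_force"],s["width"])
A=manip.get_image("scene");W=manip.get_image("wrist");cv2.imwrite("pics/w8.png",W);np.savez("w8.npz",**manip.calibration("wrist"))
a=cv2.resize(A[200:350,290:490],(400,300),interpolation=2)
cv2.imwrite("pics/c8.png",np.hstack([a,cv2.resize(W,(400,300))]))
E
```

```text
[0.40806193 0.01586025 0.25248944] [-0.10830594 -0.89591174 -0.36820428] 0.06992176062816637
```

View pics/c8.png

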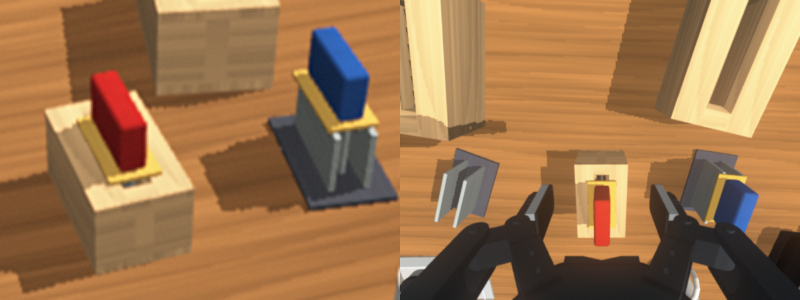

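```bash
python3 - <<'E'
from h import *
c=manip.calibration("scene");u=np.array([np.cos(.042),np.sin(.042),0]);v=np.array([-u[1],u[0],0]);C=np.array([.528,.021,.099])
for a,b,z in ((.045,.023,-.029),(.045,-.023,-.029),(-.045,-.023,-.029),(.04,.012,.024),(-.04,-.012,.024)):
    print((a,b,z),((np.array(proj(c,C+a*u+b*v+[0,0,z]))-[290,200])*2).round(1))
print(manip.sign_off())
E
```

```text
(0.045, 0.023, -0.029) [161.3 173.1]
(0.045, -0.023, -0.029) [107.7 185.1]
(-0.045, -0.023, -0.029) [ 74.2 120.5]
(0.04, 0.012, 0.024) [147.4 120.5]
(-0.04, -0.012, 0.024) [87.1 71.1]
the job is handed in; nothing more can be done
None
```

The red scraper's blade is fully in the slot of the smallest pale block, with the brass plate lying flat on top. I lowered it in under control, let go, backed the arm clear and handed the job in at about 12.5 s.

- **Seating:** contact came at a TCP height of 0.1007 m, exactly the height worked out for fully home, with about 6 N of contact force.
- **Last picture:** the plate and grip corners in the scene view are within about 1–2 pixels of where they should be for fully home (read by eye). The gripper is clear, and the blue scraper is still on its stand.
- **Disagreements:** the first wrist-camera measurement was about 5 mm out because the arm was still swaying, so I repeated it with the arm still. The top-camera, scene-camera and settled wrist-camera positions of the slot then agreed within about 5 mm. I used the settled wrist one. No other check failed.

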